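# Lock the board case

### The arm

A 7-joint arm with a two-finger parallel gripper is mounted at the origin on the work surface. World frame = base frame: x ahead of the robot, y to its left, z up, the work surface at z = 0. Lengths are in m, angles in rad, forces in N, time in s.
With the tool pointing down it reaches from about 0.4 to 0.85 m from the base axis. Payload 10.4 kg.
Tool frame: the origin (TCP) lies on the centre line of the jaws, within the pads' length; the fingertips stand 14 mm ahead of it and the grasp point (between the pads) lies 5 mm behind it; z points along the fingers, y is the line along which they close (so a half turn about z gives the same grasp; the last joint's range is limited). The gripper opens to 87 mm and grips with 3 to 60 N. Pads are 19 mm wide; open, the fingers measure 117 mm over their backs; the gripper's body (75 mm by 190 mm) begins 51 mm behind the grasp point.
Start: joints at [-1.241, 0.332, -0.065, 1.46, 0.022, 1.35, -0.088], TCP at [0.216, 0.587, 0.237] pointing down, gripper open.
Joint ranges: [-2.6, 2.6], [-0.5, 2.12], [-1.47, 1.34], [0.16, 2.42], [-1.27, 4.41], [0.06, 2.06], [-2.6, 2.6]. Speed limits (rad/s): [2.22, 2.22, 2.79, 2.79, 3.14, 3.14, 3.14].

### API

Orientations are given as a unit quaternion [w, x, y, z].
In Python, from bench import ctrl gives the robot as it stands. The module is installed in compiled form; this text tells all that it offers. Calls block until the motion is done:
- ctrl.reach(position, orientation): joint-space move of the TCP to a pose.
- ctrl.move_linear(position, orientation=None, rate=0.15, guard=None): straight line of the TCP; orientation=None keeps the orientation; rate is the mean speed in m/s. With guard (N) it stops when the force on the tool has changed by that much, and returns True; else False.
- ctrl.move_joints(angles): joint-space move.
- ctrl.gripper_to(opening, squeeze=None): finger opening in m; squeeze is the grip in N (None keeps the last); returns when the fingers have stopped.
- ctrl.sleep(seconds).
- ctrl.ik(position, orientation): joint angles nearest the present ones, or None.
- ctrl.snapshot(name): name is "side" or "top" or "wrist"; returns a dict with "img" (420x560x3 uint8, red, green, blue), "fx", "fy", "cx", "cy" (pixels), "k1" (the pictures are not rectified: a ray, as slopes to the right and down, at radius r is drawn at 1 + k1 r^2 times it, then the intrinsics apply), "eye" and "rotation" of the camera in the world; the wrist camera has in their place "mount" (4x4, takes a point from camera to tool coordinates, whose origin is the TCP and whose axes are the flange's). Camera axes: x right, y down, z forward; pixel columns grow to the right and rows downward; lengths in m; the calibration is good to about 2 mm. A picture is of the moment at which its call begins: read the wrist's pose just before it. There is no depth.
A pose or a line that the arm cannot do raises ctrl.IKError and nothing moves.
- ctrl.finish_job(): hands the job in; it is judged then, once.
Trained networks look in a picture, given as the dict that the camera call returned (one of the last four; its "shot" number tells which), for a name from the list of things; names that differ only in an ending like _2 or _b are one class to them, and where a whole thing is asked for, a point or a joint stands for the part that bears it (a point fixed in the world has none). Each returns a list of dicts, best first, with "conf" (0 to 1); they miss things now and then, are a little off and sometimes report something else, mostly with a low value. They report only what shows in the picture. A call takes as long as a camera call. They do not tell look-alikes from the thing itself.
- ctrl.spot_in(name, picture): "centre" ([x, y, z] in m, in world coordinates, good to about 4 mm: the middle of the surface that is visible of it).
- ctrl.masks_of(name, picture): "mask" (420x560 bool, what is visible of it).
- ctrl.landmark_of(name, picture): "centre" ([x, y, z] in m, in world coordinates, good to about 4 mm: a listed point, or the origin of a listed thing).
Readings, each from a call of its own:
- ctrl.get_time_s(): time.
- ctrl.get_joint_positions(): joint angles.
- ctrl.get_joint_velocities(): joint speeds.
- ctrl.get_joint_torque(): joint torques, N m.
- ctrl.get_tool_pos(): TCP position.
- ctrl.get_ee_rot(): TCP orientation.
- ctrl.get_ft_force(): force on the tool from outside, world axes, zero at the start.
- ctrl.get_ft_torque(): the same for the moment, N m.
- ctrl.get_finger_gap(): finger opening in m.
- ctrl.get_grasp_force(): force on a finger pad.
Only numpy, scipy, OpenCV 4.12 (cv2) and the standard library are available. Lean on these libraries where they do the work, as an engineer would, in place of code of your own. Each camera call takes 0.05 s, during which the arm holds its last target. There are 200 camera calls.

### The job

Close the board case and lock it: shut its lid, swing the hasp over so that it lies flat with the staple standing up through its slot, and push the loose locking pin, which lies on the bench, lengthwise through the staple's loop above the hasp until its head is up against the side of the hasp. Leave the other things on the bench where they are.

Things in the scene. Friction and masses are not known exactly. Their poses are not given: they have to be found in the camera images.
- lid (a joint): Lid of the black case, rad: 0 = shut, grows as its front edge rises. Starts ajar; a stiff hinge keeps it where left (2 to 5 N near the middle shuts it). 182 deep, 244 wide, 10 thick. Hinged at the far edge: hinge line 212 mm along +x from the staple, 70 mm above the bench, at the lid's underside. Shut: top 80 mm above the bench, level with the ledge; front edge 32 mm along +x from the staple.
- hasp (a joint): Steel hasp strap hinged on the lid near its front edge, rad relative to the lid: 0 = flat forward over the ledge, staple through its slot; grows as it swings up and back onto the lid (limit 3.0). Starts leaning back; a slightly stiff hinge (0.04 N m) keeps it where left. Strap 84 mm long from the hinge line, 30 wide, 3 thick.
- hasp_hinge (a point): Middle of the hasp's hinge line, on the lid (moves with the lid). With the lid shut it is 40 mm along +x of the staple and 82 mm above the bench. y is the hinge line; this frame turns with the hasp, the strap running along its -x.
- hasp_tail (a point): Middle of the free end of the hasp strap. The slot, 10 mm wide, runs from 26 to 60 mm from the hinge line; from 60 to 84 mm the strap is a solid tail. Flat, the strap's top is 3.5 mm above the ledge and the tail overhangs the ledge's front edge by 16 mm.
- staple_loop (a point): Middle of the opening of the upright steel staple on the case's front ledge, 10 mm above the ledge. x points to the case's rear, y to its left and along the pin's way through (from either side), z up. Opening 14 mm wide (x), 20 high above the ledge; bar 5 thick; 25 high outside. Ledge: top 80 mm above the bench, 240 long in y, staple midway, ends 28 mm in front of the staple. The case is fixed.
- pin_grip (a point): Centre of the locking pin's head, a black block 28 mm long (x), 20 wide, 20 high; the pin lies on the bench on this head, shaft level. x points along the pin to its tip, z up. Steel shaft 8 mm thick, 50 long, on the head's axis; overall 78 mm, about 40 g. With the head standing on the ledge the shaft is level and passes 2.5 mm over the flat hasp.
- pin_neck (a point): Middle of the front face of the pin's head, where the shaft begins, 14 mm ahead of pin_grip. Pushed home, this face meets the side edge of the flat hasp 15 mm from the staple's middle.
- pin_tip (a point): End of the pin's shaft, 64 mm ahead of pin_grip.
- spool_center (a point): Centre of a bystander: solder spool standing on end, 56 mm across, 44 mm high.
- dispenser_center (a point): Centre of a bystander: tall white dispenser bottle standing beside one end of the ledge (left or right), in the way of a gripper that comes from that side; 44 mm across, 190 mm high.
- tray_center (a point): Centre of a bystander: small cardboard tray of metal leads, 56 x 44 mm, 28 mm high.
- cleaner_center (a point): Centre of a bystander: dark round tip-cleaner pot beside the other end of the ledge, 64 mm across, 50 mm high.
- pin: The whole locking pin; origin under the middle of its length, axes as pin_grip.
Things that resemble listed ones, but are neither listed nor needed, are in the scene too. Of the things shaped like the pin, the black one is meant.

How it is judged:
By the outcome, as a careful person would: the job done as asked, in the order asked, and still so for the second after the job is handed in, with the robot touching nothing.
It also fails if it takes over 62 s, if anything falls off the work surface, if the arm or the gripper's body presses on something with over 40 N, if the wrist force passes 120 N, or if a joint passes its speed limit or range.

## Working session

There is one attempt and no reset: what is moved stays moved. The work goes in short steps, each a Python script; the robot and the scene stay as the last script left them, time stands still between calls to the robot, and variables do not carry over. Pictures are saved under pics/ and viewed, at most 10 in all, crops included, and the job is handed in when it is done.

```bash
mkdir -p pics; cat > h.py <<'E'
import numpy as np, cv2
from bench import ctrl
def save(s,n): cv2.imwrite('pics/'+n,s['img'][:,:,::-1])
E
python3 - <<'E'
from h import *
a=ctrl.snapshot('top');b=ctrl.snapshot('side')
m=np.hstack([a['img'],b['img']]);
cv2.imwrite('pics/a.png',a['img'][:,:,::-1]);cv2.imwrite('pics/b.png',b['img'][:,:,::-1])
np.set_printoptions(precision=4,suppress=True)
for s,nm in ((a,'top'),(b,'side')):
    print(nm,s['fx'],s['fy'],s['cx'],s['cy'],s['k1'],s['eye'],np.array(s['rotation']).tolist())
    for n in 'hasp_hinge hasp_tail staple_loop pin_grip pin_neck pin_tip spool_center dispenser_center tray_center cleaner_center pin'.split():
        print(n,[(np.round(d['centre'],4).tolist(),round(d['conf'],2)) for d in ctrl.landmark_of(n,s)])
print(ctrl.get_time_s())
E
```

```text
top 540.8041899239893 540.8041899239893 284.1876743138642 211.52756510245908 -0.15663849000374408 [ 0.3872 -0.0082  1.2731] [0.04686850473964949, -0.6958705081056799, 0.7148793475435005, -0.050150749426021324]
hasp_hinge [([0.5649, 0.1681, 0.1657], 0.85)]
hasp_tail [([0.6475, 0.1846, 0.1925], 0.95)]
staple_loop [([0.5006, 0.1577, 0.0889], 0.97)]
pin_grip [([0.6265, -0.3086, 0.011], 0.71), ([0.4135, -0.39, 0.0108], 0.68), ([0.5392, -0.3801, 0.0085], 0.51), ([0.5668, 0.1652, 0.1698], 0.43)]
pin_neck [([0.4297, -0.379, 0.0103], 0.75), ([0.6286, -0.3239, 0.0102], 0.51), ([0.5367, -0.3674, 0.0118], 0.5)]
pin_tip [([0.6273, -0.3689, 0.0117], 0.77), ([0.4604, -0.3469, 0.01], 0.66), ([0.5291, -0.3175, 0.0077], 0.63), ([0.5377, -0.3657, 0.012], 0.57)]
spool_center [([0.4583, -0.2233, 0.0224], 0.8)]
dispenser_center [([0.4557, 0.3194, 0.0992], 0.74), ([0.5003, 0.1579, 0.0885], 0.55)]
tray_center [([0.5628, -0.2271, 0.0151], 0.81)]
cleaner_center [([0.5478, 0.0046, 0.0234], 0.59)]
pin [([0.4316, -0.3672, 0.0019], 0.75), ([0.5348, -0.3528, 0.0009], 0.52), ([0.6295, -0.3309, -0.0024], 0.48)]
side
[... 362 characters left out ...]
, -0.3023, 0.0137], 0.7), ([0.4129, -0.3888, 0.0095], 0.56), ([0.4564, -0.2261, 0.0225], 0.37)]
pin_neck [([0.4252, -0.3779, 0.0136], 0.68), ([0.6251, -0.3203, 0.0068], 0.57)]
pin_tip [([0.4567, -0.3441, 0.0054], 0.67), ([0.5399, -0.377, 0.0084], 0.67), ([0.5311, -0.3141, 0.0129], 0.53), ([0.6257, -0.3726, 0.0097], 0.53)]
spool_center [([0.4555, -0.2308, 0.0218], 0.79), ([0.53, -0.3154, 0.009], 0.57), ([0.642, 0.1853, 0.194], 0.21)]
dispenser_center [([0.4566, 0.3186, 0.094], 0.84)]
tray_center [([0.5587, -0.2299, 0.0153], 0.96)]
cleaner_center [([0.5456, 0.0019, 0.0238], 0.63)]
pin [([0.4323, -0.3709, 0.0013], 0.78), ([0.6308, -0.336, -0.0019], 0.77), ([0.5336, -0.3551, -0.0012], 0.61)]
1.2
```

View pics/a.png

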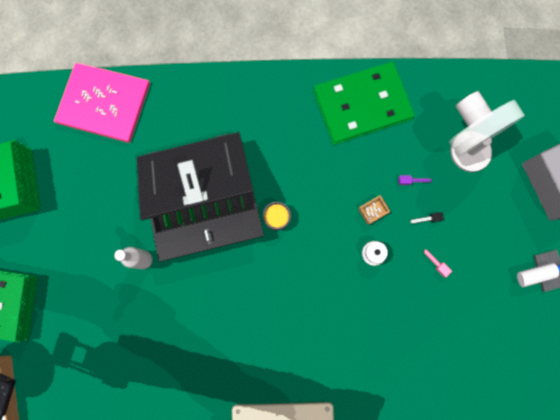

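View pics/b.png

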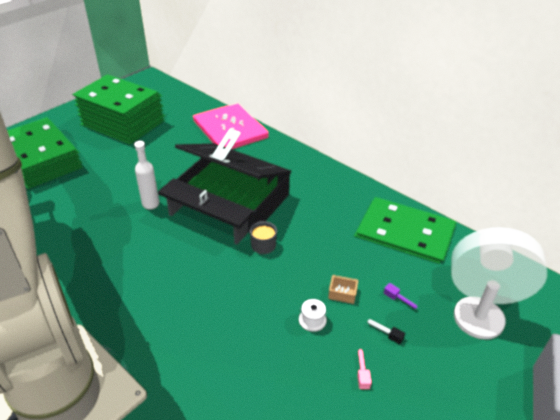

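The top view shows the open case at about (200,195), with the staple at (208,236) and the dispenser on its left at (133,258). The cleaner pot is on its right at (276,216). There are three pin-shaped things: purple (415,180), black-headed with a steel shaft (430,217) and pink (438,263). The black one fits the description, so I'll confirm it in a crop and measure the pin and case yaw.

```bash
cat >> h.py <<'E'
from scipy.spatial.transform import Rotation as R
def cam(s):
    if 'eye' in s:
        q=np.array(s['rotation'],float)
        M=q if q.shape==(3,3) else R.from_quat(q[[1,2,3,0]]).as_matrix()
        return np.array(s['eye'],float),M
    raise ValueError
def rays(s,px):
    K=np.array([[s['fx'],0,s['cx']],[0,s['fy'],s['cy']],[0,0,1.]])
    u=cv2.undistortPoints(np.array(px,float).reshape(-1,1,2),K,np.array([s['k1'],0,0,0.])).reshape(-1,2)
    return np.c_[u,np.ones(len(u))]
def onplane(s,px,z,pose=None):
    e,M=pose or cam(s); d=rays(s,px)@M.T
    return e+d*((z-e[2])/d[:,2])[:,None]
E
python3 - <<'E'
from h import *
np.set_printoptions(precision=4,suppress=True)
a=ctrl.snapshot('top');im=a['img']
def crop(y0,y1,x0,x1,w): 
    c=im[y0:y1,x0:x1,::-1]; return cv2.resize(c,(w,int(w*(y1-y0)/(x1-x0))),interpolation=cv2.INTER_CUBIC)
cv2.imwrite('pics/c.png',np.vstack([crop(165,285,350,470,400)[:380],])if 0 else np.hstack([crop(165,285,350,470,400),crop(135,265,135,265,400)]))
# front edge: per column lowest dark pixel
g=im.max(2); P=[]
for x in range(170,255):
    col=np.where(g[220:270,x]<60)[0]
    P.append((x,220+col.max()))
P=np.array(P);W=onplane(a,P,0.08)
vx,vy,x0,y0=cv2.fitLine(W[:,:2].astype(np.float32),cv2.DIST_HUBER,0,.001,.001).ravel()
print('front edge dir deg of normal',np.degrees(np.arctan2(-vx,vy)) , x0,y0, P[::12].tolist())
for m in ctrl.masks_of('pin',a):
    ys,xs=np.where(m['mask']); w=onplane(a,np.c_[xs,ys],0.01)[:,:2]
    v=cv2.fitLine(w.astype(np.float32),cv2.DIST_L2,0,.001,.001).ravel()
    pr=(w-v[2:])@v[:2]
    print('pin',m['conf'],xs.mean(),ys.mean(),v, v[2:]+v[:2]*pr.min(),v[2:]+v[:2]*pr.max(), im[m['mask']].mean(0))
E
```

```text
Traceback (most recent call last):
ValueError: zero-size array to reduction operation maximum which has no identity
```

View pics/c.png

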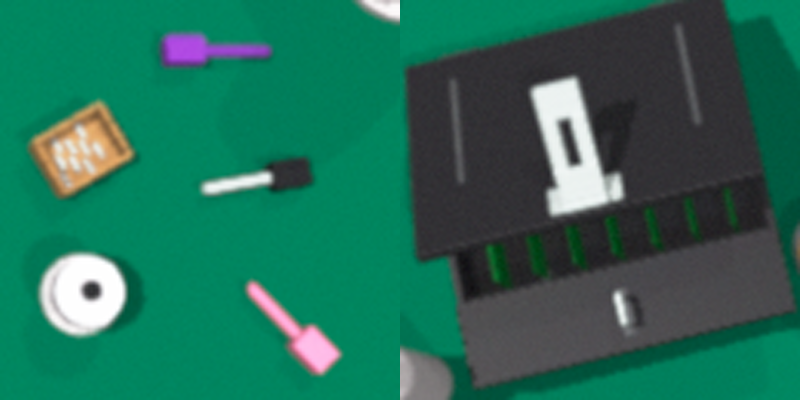

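The crop confirms it: the black head is at about (437,217) full-frame, with a steel shaft pointing left to a tip at (411,221). Of the look-alikes, one is purple and one is pink.

```bash
python3 - <<'E'
from h import *
np.set_printoptions(precision=4,suppress=True)
a=ctrl.snapshot('top');im=a['img'].astype(int)
dark=(im[:,:,1]-im[:,:,0]<25); P=[]
for x in range(172,252):
    c=np.where(dark[222:275,x])[0]
    if len(c): P.append((x,222+c.max()))
P=np.array(P);W=onplane(a,P,0.08)
vx,vy,x0,y0=cv2.fitLine(W[:,:2].astype(np.float32),cv2.DIST_HUBER,0,.001,.001).ravel()
if vy<0: vx,vy=-vx,-vy
print('case yaw',np.degrees(np.arctan2(-vx,vy)),x0,y0,len(P),P[::12].tolist())
for m in ctrl.masks_of('pin',a):
    ys,xs=np.where(m['mask']); w=onplane(a,np.c_[xs,ys],0.012)[:,:2]
    v=cv2.fitLine(w.astype(np.float32),cv2.DIST_L2,0,.001,.001).ravel()
    pr=(w-v[2:])@v[:2]
    print('pin',m['conf'],xs.mean(),ys.mean(),v,np.degrees(np.arctan2(v[1],v[0])), v[2:]+v[:2]*pr.min(),v[2:]+v[:2]*pr.max(), im[m['mask']].mean(0))
yaw=np.radians(10)
for psi in (yaw,yaw+np.pi):  # tool down with closing axis (tool y) along case x
    pass
q=ctrl.get_ee_rot();q=np.array(q);print('tool rot',R.from_quat(q[[1,2,3,0]]).as_matrix().tolist(),ctrl.get_time_s())
for s in(1,-1):
    y=s*np.array([np.cos(yaw),np.sin(yaw),0]);z=np.array([0,0,-1.]);x=np.cross(y,z)
    Q=R.from_matrix(np.c_[x,y,z]).as_quat()[[3,0,1,2]]
    for p in ([.61,.11,.2],[.62,.18,.2],[.46,.15,.1],[.54,-.38,.05],[.5,.1,.1]):
        j=ctrl.ik(p,Q);print(s,p,None if j is None else np.round(j,2))
E
```

```text
case yaw 12.2572565 0.47548577 0.14708963 80 [[172, 257], [184, 254], [196, 251], [208, 248], [220, 246], [232, 243], [244, 240]]
pin 0.57 439.3299492385787 265.4517766497462 [ 0.7535  0.6574  0.4232 -0.3788] 41.10209 [ 0.4015 -0.3977] [ 0.4594 -0.3472] [232.8629 160.9797 195.3046]
pin 0.44 431.13291139240505 217.87974683544303 [ 0.1337 -0.991   0.5367 -0.3657] -82.31832 [ 0.5307 -0.3212] [ 0.5404 -0.3931] [104.2468 114.6203 112.7405]
pin 0.37 189.79324055666004 181.18091451292247 [0.9592 0.2826 0.6405 0.2066] 16.415827 [0.5905 0.1918] [0.6892 0.2209] [228.5427 234.8072 233.1988]
tool rot [[-0.9384108204616173, 0.3455215360294588, 1.343123037437611e-05], [0.3455215362378651, 0.9384108189310638, 5.393473657253075e-05], [6.0316011310149865e-06, 5.5253719750928875e-05, -0.9999999984553232]] 1.35
1 [0.61, 0.11, 0.2] [-0.64  0.36  0.49  1.55 -0.18  1.27  0.05]
1 [0.62, 0.18, 0.2] [-0.68  0.41  0.43  1.47 -0.18  1.29 -0.05]
1 [0.46, 0.15, 0.1] [-0.76  0.15  0.38  2.   -0.07  1.   -0.18]
1 [0.54, -0.38, 0.05] [-0.07  0.74  0.89  1.59 -0.62  1.12  1.15]
1 [0.5, 0.1, 0.1] [-0.69  0.21  0.45  1.94 -0.11  1.01 -0.02]
-1 [0.61, 0.11, 0.2] [ 0.64  0.77 -1.4   1.48  0.76  1.52  2.58]
-1 [0.62, 0.18, 0.2] [ 0.44  0.72 -1.25  1.41  0.68  1.49  2.54]
-1 [0.46, 0.15, 0.1] [ 0.66  0.41 -1.23  1.94  0.44  1.1   2.57]
-1 [0.54, -0.38, 0.05] [-0.2   0.91  1.15  1.59 -0.87  1.23 -1.85]
-1 [0.5, 0.1, 0.1] [ 0.82  0.63 -1.38  1.87  0.66  1.22  2.53]
```

```bash
cat >> h.py <<'E'
import json,os
ST=np.array([.5015,.157]);YAW=np.radians(12.0)
if os.path.exists('case.json'):
    c=json.load(open('case.json'));ST=np.array(c['st']);YAW=c['yaw']
def quat(yaw):
    y=np.array([np.cos(yaw),np.sin(yaw),0]);z=np.array([0,0,-1.])
    return R.from_matrix(np.c_[np.cross(y,z),y,z]).as_quat()[[3,0,1,2]]
Q=quat(YAW)
def C(x,y,tip):  # case coords (m from staple) and fingertip height -> TCP
    return [ST[0]+x*np.cos(YAW)-y*np.sin(YAW),ST[1]+x*np.sin(YAW)+y*np.cos(YAW),tip+.014]
def tocase(p):
    d=np.asarray(p)[...,:2]-ST; c,s=np.cos(YAW),np.sin(YAW)
    return np.stack([d[...,0]*c+d[...,1]*s,-d[...,0]*s+d[...,1]*c],-1)
def wpose(s,p,q):
    T=np.eye(4);q=np.array(q);T[:3,:3]=R.from_quat(q[[1,2,3,0]]).as_matrix();T[:3,3]=p
    T=T@np.array(s['mount']);return T[:3,3],T[:3,:3]
def wrist():
    p,q=ctrl.get_tool_pos(),ctrl.get_ee_rot();s=ctrl.snapshot('wrist');return s,wpose(s,p,q)
E
python3 - <<'E'
from h import *
np.set_printoptions(precision=4,suppress=True)
ctrl.reach(C(.10,-.07,.27),Q)
ctrl.gripper_to(0.0)
print(ctrl.get_time_s(),ctrl.get_finger_gap(),ctrl.get_ft_force())
ctrl.move_linear(C(.10,-.07,.17),rate=.2)
f=ctrl.move_linear(C(.10,-.07,.077),rate=.08,guard=12)
print(f,ctrl.get_tool_pos(),ctrl.get_ft_force(),ctrl.get_time_s())
ctrl.move_linear(C(.13,-.04,.20),rate=.25)
s,P=wrist();save(s,'w1.png')
print(s['fx'],s['cx'],s['cy'],s['k1'],P)
for n in ('hasp_hinge','hasp_tail','staple_loop'):
    print(n,[(np.round(d['centre'],4),round(d['conf'],2)) for d in ctrl.landmark_of(n,s)])
t=ctrl.snapshot('top');save(t,'t2.png')
for n in ('hasp_hinge','hasp_tail','staple_loop'):
    print(n,[(np.round(d['centre'],4),round(d['conf'],2)) for d in ctrl.landmark_of(n,t)])
print(ctrl.get_time_s())
E
```

```text
5.1 0.0004953346439237952 [-0.4074 -0.4624  0.4531]
True [0.6132 0.1092 0.0945] [-2.3712 -0.0555  8.5617] 6.7833
314.10010064938865 280.11953762936616 204.19556924041927 -0.07207719762030004 (array([0.6212, 0.216 , 0.3609]), array([[ 0.9785,  0.1998,  0.0519],
       [ 0.2064, -0.9424, -0.2633],
       [-0.0037,  0.2683, -0.9633]]))
hasp_hinge [(array([0.539 , 0.1605, 0.0819]), 0.9)]
hasp_tail [(array([0.591 , 0.1714, 0.1488]), 0.72)]
staple_loop [(array([0.4997, 0.1513, 0.09  ]), 0.63)]
hasp_hinge []
hasp_tail []
staple_loop [(array([0.5009, 0.153 , 0.0878]), 0.81), (array([ 0.5294, -0.3161,  0.0096]), 0.33)]
7.8417
```

View pics/w1.png

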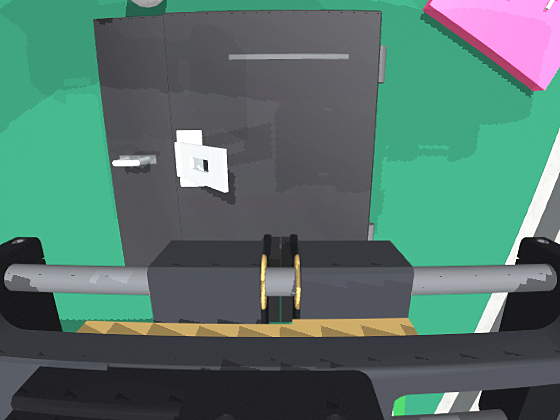

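The wrist view shows the lid shut. The hasp leans back at (203,165), the staple is at (133,160), the ledge front edge runs (95,18)→(125,265), and the ledge/lid gap is near column 170. I'll refine the case pose from these edges.

```bash
python3 - <<'E'
from h import *
np.set_printoptions(precision=4,suppress=True)
s,P=wrist();im=s['img'].astype(int)
case=(im[:,:,1]-im[:,:,0]<25)
def line(W):
    v=cv2.fitLine(W[:,:2].astype(np.float32),cv2.DIST_HUBER,0,.001,.001).ravel();return v
F=[];B=[]
for y in range(40,236,3):
    c=np.where(case[y,60:200])[0]
    if len(c):F.append((60+c[0],y))
T=[(x,np.where(case[5:60,x])[0][0]+5) for x in list(range(102,124,2))+list(range(172,375,5)) if case[5:60,x].any()]
for nm,pts in(('front',F),('left',T)):
    W=onplane(s,pts,.08,P);v=line(W);a=np.degrees(np.arctan2(v[1],v[0]))
    print(nm,a,v,len(pts),pts[::8])
    if nm=='front': vf=v
# staple mask / net
for n in('staple_loop',):
    for k in range(4):
        ss,PP=wrist();print([(np.round(d['centre'],4),round(d['conf'],2)) for d in ctrl.landmark_of(n,ss)][:1])
# staple top bright blob: top at z=.105
g=im.min(2)[145:178,105:162];m=g>150
ys,xs=np.where(m);print('blob cols',xs.min()+105,xs.max()+105,'rows',ys.min()+145,ys.max()+145)
cv2.imwrite('pics/w2.png',cv2.resize(s['img'][130:200,90:190,::-1],(800,560),interpolation=cv2.INTER_CUBIC))
print(ctrl.get_time_s())
E
```

```text
front -77.78636 [ 0.2116 -0.9774  0.471   0.1659] 66 [(np.int64(96), 40), (np.int64(98), 64), (np.int64(101), 88), (np.int64(104), 112), (np.int64(107), 136), (np.int64(110), 160), (np.int64(113), 184), (np.int64(117), 208), (np.int64(120), 232)]
left 12.672907 [0.9756 0.2194 0.5684 0.2916] 52 [(102, np.int64(19)), (118, np.int64(18)), (197, np.int64(12)), (237, np.int64(11)), (277, np.int64(10)), (317, np.int64(10)), (357, np.int64(11))]
[(array([0.5012, 0.1554, 0.09  ]), 0.95)]
[(array([0.5052, 0.1535, 0.0917]), 0.96)]
[(array([0.5019, 0.1528, 0.0935]), 0.73)]
[(array([0.5028, 0.1554, 0.0926]), 0.6)]
blob cols 112 155 rows 156 165
8.2917
```

View pics/w2.png

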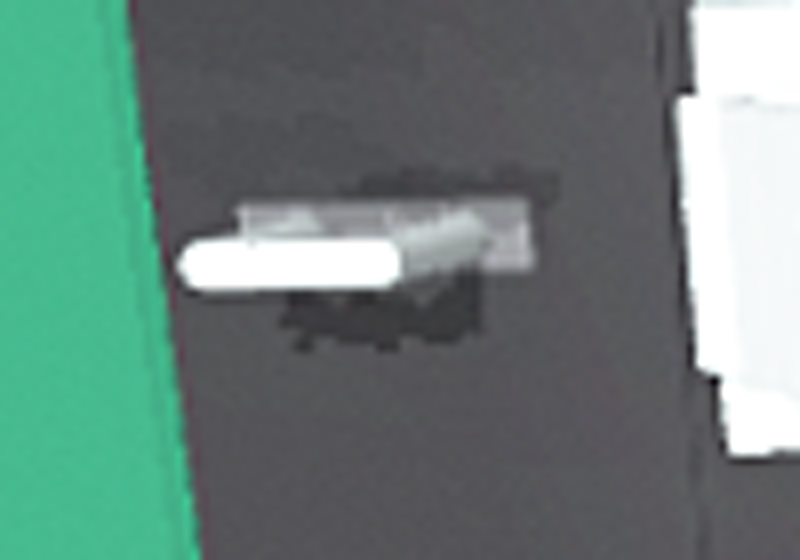

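The crop shows the staple's top bar from about (112,163) to (140,163), and its base plate spanning columns 120–157, rows 156–164. Next I solve for the staple position and swing the hasp.

```bash
python3 - <<'E'
from h import *
np.set_printoptions(precision=4,suppress=True)
s,P=wrist()
yaw=np.radians(12.3);c,sn=np.cos(yaw),np.sin(yaw)
pr=lambda p:np.array([p[0]*c+p[1]*sn,-p[0]*sn+p[1]*c])
a=onplane(s,[(112.3,163.1),(140.4,163.1)],.105,P);b=onplane(s,[(119.7,159.5),(156.9,159.5)],.081,P)
print('bar',a,pr(a.mean(0)),np.linalg.norm(a[1]-a[0]));print('base',b,pr(b.mean(0)),np.linalg.norm(b[1]-b[0]))
print('front+28',pr([.471,.1659])[0]+.028,'left-122',pr([.5684,.2916])[1]-.122)
for q in([.5006,.1577],[.5029,.1562],[.4997,.1513],[.5009,.153],[.5012,.1554],[.5052,.1535],[.5019,.1528],[.5028,.1554]):print(pr(q))
xs=np.mean([pr(a.mean(0))[0],pr(b.mean(0))[0],pr([.471,.1659])[0]+.028]);ys=np.mean([pr(a.mean(0))[1],pr(b.mean(0))[1]])
st=[xs*c-ys*sn,xs*sn+ys*c];print(xs,ys,st)
json.dump({'st':st,'yaw':yaw},open('case.json','w'))
E
python3 - <<'E'
from h import *
np.set_printoptions(precision=4,suppress=True)
ctrl.move_linear(C(.14,0,.17),Q,rate=.2)
ctrl.move_linear(C(.14,0,.115),rate=.2)
print(ctrl.get_ft_force())
f=ctrl.move_linear(C(-.010,0,.115),rate=.12,guard=15);print(f,ctrl.get_ft_force())
if not f:
    f=ctrl.move_linear(C(-.035,0,.113),rate=.12,guard=15);print(f,ctrl.get_ft_force())
    if not f:
        f=ctrl.move_linear(C(-.035,0,.081),rate=.06,guard=8);print(f,ctrl.get_tool_pos(),ctrl.get_ft_force())
print(ctrl.get_time_s())
E
```

```text
bar [[0.4902 0.1518 0.105 ]
 [0.5141 0.1567 0.105 ]] [0.5235 0.0437] 0.024375837102319005
base [[0.4846 0.1505 0.081 ]
 [0.5188 0.1574 0.081 ]] [0.523  0.0436] 0.034882828695410324
front+28 0.5235302066420278 left-122 0.04182001794662618
[0.5227 0.0474]
[0.5246 0.0455]
[0.5205 0.0414]
[0.522  0.0428]
[0.5228 0.0451]
[0.5263 0.0424]
[0.5229 0.0424]
[0.5244 0.0447]
0.523335761563574 0.04365505716261978 [np.float64(0.5020230360891893), np.float64(0.1541393998398533)]
[ 0.5069 -0.1692  0.1468]
True [ 0.0595 -0.101   0.1019]
9.7333
```

```bash
python3 - <<'E'
from h import *
np.set_printoptions(precision=4,suppress=True)
p=ctrl.get_tool_pos();print(p,tocase(p),ctrl.get_ft_force(),ctrl.get_time_s())
b=ctrl.snapshot('side');s,P=wrist()
m=np.hstack([cv2.resize(b['img'][110:250,140:310],(400,330),interpolation=cv2.INTER_CUBIC),cv2.resize(s['img'],(400,330))])
cv2.imwrite('pics/d.png',m[:,:,::-1])
for n in ('hasp_hinge','hasp_tail'):
    print(n,[(np.round(d['centre'],4),round(d['conf'],2)) for x in (b,s) for d in ctrl.landmark_of(n,x)])
E
```

```text
[0.6    0.1754 0.1317] [ 0.1003 -0.0001] [ 0.0595 -0.101   0.1019] 9.7333
hasp_hinge [(array([0.5443, 0.1636, 0.0869]), 0.8), (array([0.4571, 0.3195, 0.0958]), 0.32), (array([0.5397, 0.1631, 0.0813]), 0.62)]
hasp_tail [(array([0.5861, 0.1724, 0.149 ]), 0.83), (array([ 0.5357, -0.355 ,  0.0003]), 0.51)]
```

View pics/d.png

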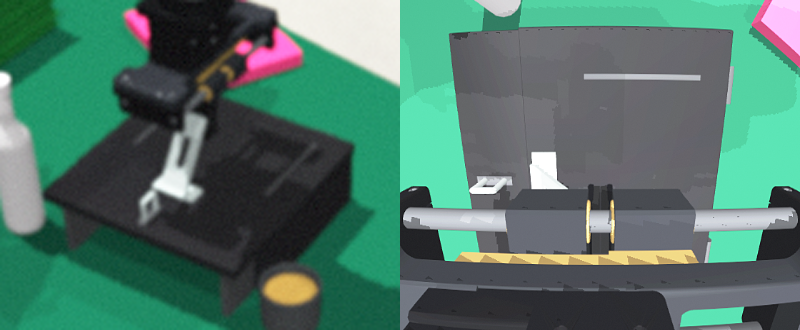

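The fingers are in contact behind the tail and the first touch tripped the guard. I'll continue slower with a higher guard.

```bash
python3 - <<'E'
from h import *
np.set_printoptions(precision=4,suppress=True)
f=ctrl.move_linear(C(-.010,0,.115),rate=.07,guard=25);print(f,tocase(ctrl.get_tool_pos()),ctrl.get_ft_force())
if not f:
    f=ctrl.move_linear(C(-.035,0,.113),rate=.1,guard=20);print(f,ctrl.get_ft_force())
    if not f:
        f=ctrl.move_linear(C(-.035,0,.081),rate=.05,guard=10);print(f,ctrl.get_tool_pos(),ctrl.get_ft_force())
print(ctrl.get_time_s())
E
```

```text
False [-0.0098 -0.    ] [ 0.4779  0.4947 -0.1551]
False [ 0.4855  0.0419 -0.2772]
True [0.4676 0.1466 0.0972] [-4.8699 -1.9326 15.1751]
12.75
```

```bash
python3 - <<'E'
from h import *
np.set_printoptions(precision=4,suppress=True)
ctrl.move_linear(C(-.035,0,.16),rate=.25)
Qp=quat(np.radians(7.7))
ctrl.reach([.54,-.43,.17],Qp)
ctrl.gripper_to(.05)
s,P=wrist();t=ctrl.snapshot('top')
cv2.imwrite('pics/e.png',np.hstack([cv2.resize(s['img'],(400,300)),cv2.resize(t['img'][130:265,130:310],(400,300),interpolation=cv2.INTER_CUBIC)])[:,:,::-1])
for n in ('pin_grip','pin_neck','pin_tip'):
    print(n,[(np.round(d['centre'],4),round(d['conf'],2)) for d in ctrl.landmark_of(n,s)])
best=None
for m in ctrl.masks_of('pin',s):
    ys,xs=np.where(m['mask']);col=s['img'][m['mask']].mean(0);print(m['conf'],xs.mean(),ys.mean(),xs.min(),xs.max(),ys.min(),ys.max(),col)
print([(np.round(d['centre'],4),round(d['conf'],2)) for d in ctrl.landmark_of('hasp_tail',t)])
np.savez('e.npz',img=s['img'],Pe=P[0],PR=P[1]);print(ctrl.get_tool_pos(),ctrl.get_time_s())
E
```

```text
pin_grip [(array([ 0.6277, -0.3051,  0.0106]), 0.9), (array([ 0.5392, -0.3794,  0.0065]), 0.68), (array([ 0.4089, -0.3877,  0.0102]), 0.62)]
pin_neck [(array([ 0.4253, -0.3789,  0.0092]), 0.86), (array([ 0.5366, -0.363 ,  0.0111]), 0.64)]
pin_tip [(array([ 0.5306, -0.3102,  0.0125]), 0.92), (array([ 0.4629, -0.3501,  0.0082]), 0.86), (array([ 0.6296, -0.3705,  0.0048]), 0.78)]
0.96 167.43543307086614 126.03779527559055 136 208 94 152 [230.4921 172.1449 198.4173]
0.77 390.77750611246944 91.36674816625917 376 409 61 146 [177.3798  97.5395 215.1891]
0.64 286.4296435272045 125.24015009380864 276 297 73 158 [138.7992 141.5872 143.3199]
[(array([0.4589, 0.1481, 0.0817]), 0.61)]
[ 0.54 -0.43  0.17] 16.7
```

View pics/e.png

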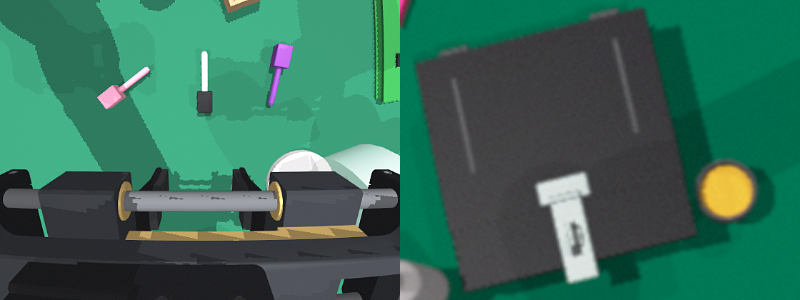

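The left half shows the black pin at (205,85), upright in view with its head nearest the gripper. The right half shows the hasp flat with the staple through its slot at (577,238), and the lid shut. Now I refine the pin pose and check clearance to the fan.

```bash
python3 - <<'E'
from h import *
np.set_printoptions(precision=4,suppress=True)
s,P=wrist();t=ctrl.snapshot('top')
print('fan base',onplane(t,[(452,160),(470,170),(470,152)],0.02))
m=[m for m in ctrl.masks_of('pin',s) if abs(s['img'][m['mask']].mean(0).std())<15][0]['mask']
g=s['img'].max(2); sh=m&(g>150); hd=m&(g<110)
ys,xs=np.where(sh);ws=onplane(s,np.c_[xs,ys],.013,P)[:,:2]
v=cv2.fitLine(ws.astype(np.float32),cv2.DIST_L2,0,.001,.001).ravel();d=v[:2]*np.sign(v[1])
pr=(ws-v[2:])@d;print('shaft yaw-90',np.degrees(np.arctan2(d[1],d[0]))-90,'tip',v[2:]+d*pr.max(),'neck',v[2:]+d*pr.min(),np.ptp(pr))
ys,xs=np.where(hd);wh=onplane(s,np.c_[xs,ys],.02,P)[:,:2]
n=np.array([-d[1],d[0]]);a=(wh-v[2:])@d;b=(wh-v[2:])@n
print('head along',a.min(),a.max(),'across',b.min(),b.max(), np.percentile(b,[3,97]))
tip=v[2:]+d*pr.max();print('grip from tip',tip-.064*d)
print('grip from head',v[2:]+d*(a.max()-.014), ctrl.get_ft_force())
E
```

```text
fan base [[ 0.6749 -0.4248  0.02  ]
 [ 0.6495 -0.4679  0.02  ]
 [ 0.6941 -0.4718  0.02  ]]
shaft yaw-90 8.613693 tip [ 0.5292 -0.3181] neck [ 0.5364 -0.3661] 0.04852672230591898
head along -0.05045658138774638 -0.023409689829095328 across -0.008720525412757767 0.009992073215922135 [-0.0086  0.0091]
grip from tip [ 0.5388 -0.3814]
grip from head [ 0.5385 -0.3796] [-0.7427  0.4378 -0.9357]
```

```bash
python3 - <<'E'
from h import *
np.set_printoptions(precision=4,suppress=True)
Qp=quat(np.radians(8.6));g=[.5387,-.3803]
ctrl.move_linear(g+[.09],Qp,rate=.2)
print(ctrl.move_linear(g+[.017],rate=.1,guard=15),ctrl.get_tool_pos())
ctrl.gripper_to(.012,25)
print('gap',ctrl.get_finger_gap(),ctrl.get_grasp_force())
ctrl.move_linear(g+[.13],rate=.2)
print('gap',ctrl.get_finger_gap(),ctrl.get_time_s())
ctrl.reach(C(0,-.095,.13),Q)
s,P=wrist();cv2.imwrite('pics/f.png',cv2.resize(s['img'],(800,600))[:,:,::-1])
print([(np.round(d['centre'],4),tocase(d['centre']),round(d['conf'],2)) for d in ctrl.landmark_of('staple_loop',s)],[(np.round(d['centre'],4),tocase(d['centre']),round(d['conf'],2)) for d in ctrl.landmark_of('pin_tip',s)],ctrl.get_tool_pos(),tocase(ctrl.get_tool_pos()),ctrl.get_time_s())
E
```

```text
False [ 0.5389 -0.3807  0.0175]
gap 0.019745925140652928 24.99679058790207
gap 0.01967231192515266 19.7083
[(array([0.5013, 0.1568, 0.0928]), array([-0.0001,  0.0028]), 0.83)] [(array([0.5087, 0.1265, 0.1362]), array([ 0.0006, -0.0284]), 0.78)] [0.5225 0.0602 0.1441] [ 0.     -0.0961] 21.4833
```

View pics/f.png

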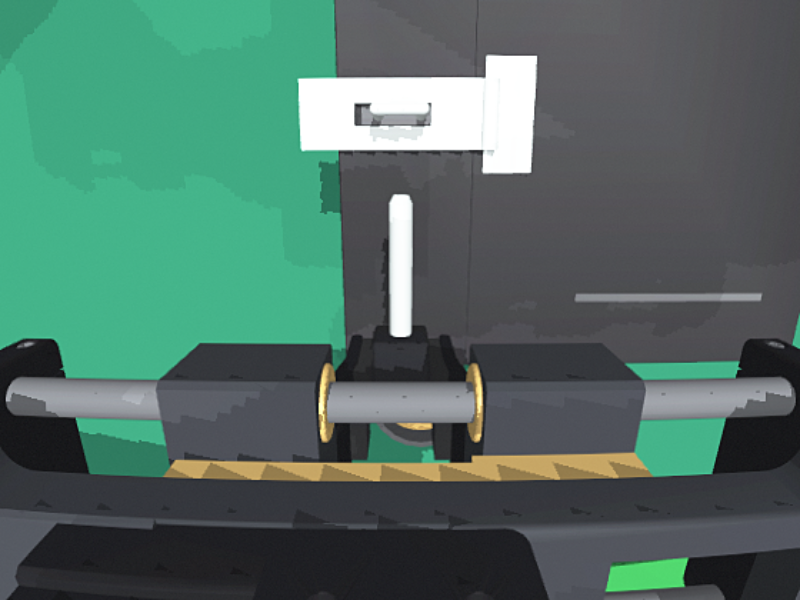

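The wrist view shows the pin straight in the jaws, its tip at (400,200) in line with the staple at (400,110), which stands through the flat hasp's slot. Inserting now.

```bash
python3 - <<'E'
from h import *
np.set_printoptions(precision=4,suppress=True)
ctrl.move_linear(C(0,-.095,.0848),rate=.12,guard=10)
print(ctrl.get_tool_pos(),ctrl.get_ft_force())
f=ctrl.move_linear(C(0,-.036,.0848),rate=.06,guard=6);print(f,tocase(ctrl.get_tool_pos()),ctrl.get_ft_force())
if not f:
    ctrl.move_linear(C(0,-.034,.0838),rate=.05,guard=8)
    f=ctrl.move_linear(C(0,-.025,.0838),rate=.03,guard=6);print(f,tocase(ctrl.get_tool_pos()),ctrl.get_tool_pos(),ctrl.get_ft_force())
print(ctrl.get_finger_gap(),ctrl.get_time_s())
E
```

```text
[0.5214 0.0612 0.0965] [-0.4659  0.113   4.8445]
False [-0.     -0.0365] [-0.9556 -0.2159  0.1417]
True [-0.0001 -0.0292] [0.5081 0.1256 0.0977] [ 1.4952 -1.4803  1.7389]
0.019932959343979918 23.575
```

The pin stopped at y' = −29.2 mm, which matches home (expected −29). Release, retreat and check.

```bash
python3 - <<'E'
from h import *
np.set_printoptions(precision=4,suppress=True)
ctrl.gripper_to(.034)
ctrl.move_linear(C(0,-.030,.15),rate=.15)
ctrl.move_linear(C(0,-.09,.2),rate=.25)
s,P=wrist();b=ctrl.snapshot('side')
for n in('pin_tip','pin_neck','pin_grip','hasp_tail'):
    print(n,[(np.round(d['centre'],4),tocase(d['centre']),round(d['conf'],2)) for x in (s,b) for d in ctrl.landmark_of(n,x) if abs(tocase(d['centre'])).max()<.1])
cv2.imwrite('pics/g.png',np.hstack([cv2.resize(s['img'][40:250,180:420],(400,350),interpolation=cv2.INTER_CUBIC),cv2.resize(b['img'][130:250,140:277],(400,350),interpolation=cv2.INTER_CUBIC)])[:,:,::-1])
print(ctrl.get_time_s())
E
```

```text
pin_tip [(array([0.498 , 0.1936, 0.087 ]), array([0.0045, 0.0394]), 0.83), (array([0.4988, 0.156 , 0.091 ]), array([-0.0028,  0.0025]), 0.7), (array([0.4952, 0.1878, 0.0914]), array([0.0005, 0.0343]), 0.49)]
pin_neck [(array([0.5037, 0.1416, 0.093 ]), array([-0.001 , -0.0126]), 0.82), (array([0.5048, 0.1379, 0.0869]), array([-0.0007, -0.0165]), 0.54), (array([0.4581, 0.1496, 0.0815]), array([-0.0439,  0.0049]), 0.37), (array([0.5081, 0.1332, 0.0857]), array([ 0.0015, -0.0218]), 0.23)]
pin_grip [(array([0.5075, 0.1263, 0.088 ]), array([-0.0006, -0.0284]), 0.58), (array([0.5069, 0.1312, 0.0882]), array([-0.0001, -0.0235]), 0.73)]
hasp_tail [(array([0.4607, 0.1428, 0.0809]), array([-0.0428, -0.0023]), 0.94), (array([0.4567, 0.146 , 0.0814]), array([-0.046 ,  0.0017]), 0.73)]
25.7167
```

View pics/g.png

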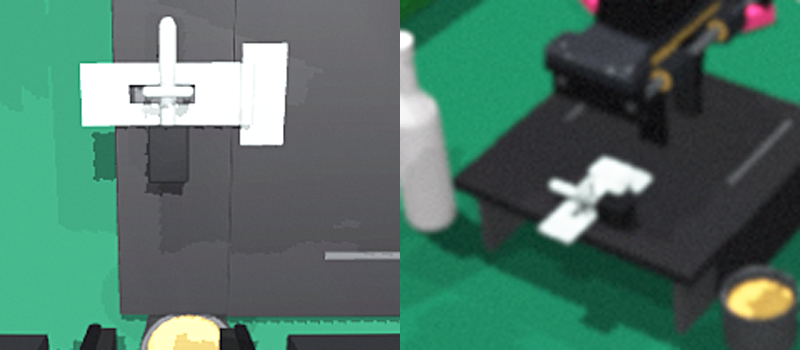

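The pin passes through the staple, with its tip at (167,20) beyond the hasp and its head against the hasp's side at (168,128). The lid is shut, the hasp is flat and the gripper is clear.

```bash
python3 -c "
from bench import ctrl
print(ctrl.finish_job())"
```

```text
the job is handed in; nothing more can be done
None
```

The case is shut and locked: the lid is closed, the hasp lies flat over the staple, and the black pin is pushed home against the hasp's side; the job is handed in at about 26 s of the 62 s allowed.

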